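# Nest the drinks-station pots

## Robot

A 6-joint arm with a two-finger parallel gripper is mounted at the origin on the work surface. World frame = base frame: x ahead of the robot, y to its left, z up, the work surface at z = 0. Lengths are in m, angles in rad, forces in N, time in s.
With the tool pointing down it reaches from about 0.225 to 0.875 m from the base axis. Payload 3.4 kg.
Tool frame: the origin (TCP) lies at the very end of the fingers, on their centre line; the grasp point (between the pads) lies 19 mm behind it (manip.hold_point_z is the distance from the TCP to the grasp point, in m); z points along the fingers, x is the direction in which the jaws open and shut, and the axes are right-handed (so a half turn about z gives the same grasp; the last joint's range is limited). The gripper opens to 85 mm and grips with 20 to 120 N. Pads are 22 mm wide; open, the fingers measure 114 mm over their backs; the gripper's body (76 mm by 85 mm) begins 54 mm behind the grasp point. The pads swing forward as they close: fully open they stand 13 mm farther back than shut.
Start: joints at [1.015, 0.276, 1.505, -0, 1.361, -0.121], TCP at [0.242, 0.522, 0.231] pointing down, gripper open.
Joint ranges: [-2.89, 2.89], [-0.75, 2.08], [0.22, 2.7], [-1.18, 4.32], [0.11, 2.71], [-2.7, 2.7]. Speed limits (rad/s): [2.57, 2.57, 3.14, 3.14, 3.14, 3.14].

## Interface

Orientations are given as a unit quaternion [w, x, y, z].
In Python, from rig import telemetry, cams, manip, finder gives the robot as it stands. The module is installed in compiled form; this text tells all that it offers.
- The arm moves only by the tool carry_out, never from a script. Its argument "rows" is a list that holds one entry, the list of rows, each a list of 5 numbers: the gripper's target within -1 to 1 (fully open at 1, half-way at 0, shut at -1), then the shift along the world's x, y, z in cm, then the turn about the world's z in rad. A call has 1 to 12 rows; each row shifts and turns the commanded pose from where the row before left it; what a row does not reach is not made up. A row lasts 1/10 s, in which the tool goes at most 50 mm and 8.59 degrees, less where a joint would pass 70% of its speed; a pose out of reach is approached as far as the arm can. A call with a gripper value outside its range is refused whole. The fingers move at their own pace and stop on an object; "force" is the grip in N (left out, the last holds). Time passes only in rows, so rows that do not move let the fingers close. It gives the time, the measured TCP pose, the force and the opening at its end, in the units of the state.
- telemetry.get_state(): the state, without advancing time (a new reading comes with each control period).
- cams.get_image(name): name is "side" or "top"; returns a dict with "image" (480x640x3 uint8, red, green, blue), "camera_matrix" (3x3 intrinsics, pixels), "eye" and "attitude" of the camera in the world. Camera axes: x right, y down, z forward; pixel columns grow to the right and rows downward; lengths in m; the calibration is good to about 2 mm. A picture is of the moment at which its call begins. There is no depth.
- manip.sign_off(): hands the job in, once; it reports no verdict.
Trained networks look in a picture, given as the dict that the camera call returned (one of the last four; its "shot" number tells which), for a name from the list of things; names that differ only in an ending like _2 or _b are one class to them, and where a whole thing is asked for, a point or a joint stands for the part that bears it (a point fixed in the world has none). Each returns a list of dicts, best first, with "confidence" (0 to 1); they miss things now and then, are a little off and sometimes report something else, mostly with a low value. They report only what shows in the picture. A call takes as long as a camera call.
- finder.boxes_of(picture, thing): "xy" ([column, row] in pixels, amid what is visible of it).
The state is a dict: "clock": time; "qpos": joint angles; "qd": joint speeds; "effort": joint torques, N m; "position": TCP position; "ee_rot": TCP orientation; "contact_force": force on the tool from outside, world axes, zero at the start; "moment": the same for the moment, N m; "width": finger opening in m.
Only numpy, scipy, OpenCV 4.12 (cv2) and the standard library are available. Lean on these libraries where they do the work, as an engineer would, in place of code of your own. Each camera call takes 0.05 s, during which the arm holds its last target.

## Task

Clear away the three empty pots of the drinks station by nesting them, mouths up, on the round cork mat, largest first: stand the copper pot wholly on the mat and let go, then set the green pot down inside it and let go, then take the yellow pot that lies on its side on the wire rack, turn it upright and set it down inside the green one, right to the bottom. Set each pot down rather than dropping it, and leave the glass, the jar and the sign where they stand.

Things in the scene. Friction and masses are not known exactly. Their poses are not given: they have to be found in the camera images.
- large_center (a point): Centre (half-way up, on the axis) of the large copper pot: open cylinder, outer diameter 70 mm, height 75 mm, wall 4 mm (inside diameter 62 mm), floor 10 mm thick, about 0.26 kg. z axis points from its base to its mouth. Starts standing upright on the counter, to the robot's right (it and the green pot may have changed places).
- medium_center (a point): Centre (half-way up, on the axis) of the middle pot, green: open cylinder, outer diameter 56 mm, height 105 mm, wall 4 mm, floor 10 mm thick, about 0.22 kg, lowest 6 mm bevelled by 3 mm. z axis from base to mouth. Starts upright on the counter at the robot's right. Fully nested, its centre is 25 mm above the copper pot's centre.
- small_center (a point): Centre (half-way along, on the axis) of the tall narrow pot, yellow: open cylinder, outer diameter 42 mm, height 160 mm, about 0.18 kg, base bevelled by 3 mm. z axis from base to mouth. Starts lying on the rack, axis 51 mm above the counter, mouth to the left (+y, within 25 degrees). Fully nested, its centre is 37.5 mm above the green pot's, and 63 mm of it stand out.
- rack: Low fixed wire rack at the robot's left. Origin on the counter below its middle; x axis along the lying pot, towards its mouth. Two wires (8 mm thick, 30 mm apart, centres 31 mm up) from x = -78 to +23 mm carry and chock the pot, which spans about x = -80 to +80 mm: its last 55 mm towards the mouth are free. Foot wires 5 mm up, 50 mm to either side.
- mat_top (a point): Centre of the upper face of the fixed round cork mat, diameter 130 mm, 6 mm thick, lying on the counter in front of the robot.
- glass_center (a point): Centre of a drinking glass, 72 mm wide and 95 mm tall, standing beyond the mat. Leave it alone.
- jar_center (a point): Centre of an amber jar with a steel cap, 76 mm wide and 100 mm tall, standing beyond the mat. Leave it alone.
- sign_center (a point): Middle of a blank blue table sign on a steel foot, 100 mm wide and 70 mm tall, standing beyond the mat. Leave it alone.

How it is judged:
By the outcome, as a careful person would: the job done as asked, in the order asked, and still so for the second after the job is handed in, with the robot touching nothing.
It also fails if it takes over 67 s, if anything falls off the work surface, if the arm or the gripper's body presses on something with over 40 N, if the wrist force passes 120 N, or if a joint passes its speed limit or range.

## Working session

There is one attempt and no reset: what is moved stays moved. The work goes in short steps, Python scripts to look and compute and a tool call to move; the robot and the scene stay as the last step left them, time stands still between calls to the robot, and variables do not carry over. Pictures are saved under pics/ and viewed, and the job is handed in when it is done.

Besides the shell and the picture viewer there is one more tool, called after "Request:" as name(argument=value, ...), one argument or row to a line, values as JSON. carry_out: Moves the arm, as the interface text tells. Its arguments: {"type":"object","properties":{"rows":{"type":"array","items":{"type":"array","items":{"type":"array","items":{"type":"number"}}}},"force":{"type":"number"}},"required":["rows"]}

```bash
ls; mkdir -p pics; cat > h.py <<'E'
import numpy as np, cv2
from scipy.spatial.transform import Rotation as R
from rig import telemetry, cams, manip, finder
def shot(n,f=None):
    p=cams.get_image(n)
    if f: cv2.imwrite('pics/'+f,cv2.cvtColor(p['image'],cv2.COLOR_RGB2BGR))
    return p
def rot(p):
    a=np.array(p['attitude'],float)
    return a if a.shape==(3,3) else R.from_quat(a,scalar_first=True).as_matrix()
def toz(p,uv,z):
    K=np.array(p['camera_matrix']);d=rot(p)@np.linalg.solve(K,[uv[0],uv[1],1.]);e=np.array(p['eye'])
    return e+d*(z-e[2])/d[2]
def proj(p,X):
    K=np.array(p['camera_matrix']);c=rot(p).T@(np.array(X)-np.array(p['eye']));q=K@c
    return q[:2]/q[2]
def tri(ps,uvs):
    A=np.zeros((3,3));b=np.zeros(3)
    for p,uv in zip(ps,uvs):
        d=rot(p)@np.linalg.solve(np.array(p['camera_matrix']),[uv[0],uv[1],1.]);d/=np.linalg.norm(d)
        M=np.eye(3)-np.outer(d,d);A+=M;b+=M@np.array(p['eye'])
    return np.linalg.solve(A,b)
E
python3 - <<'E'
from h import *
s=shot('side','s0.png');t=shot('top','t0.png')
for p in(s,t):
    print(p['eye'],p['attitude'],np.array(p['camera_matrix']).tolist())
    for n in['large_center','medium_center','small_center','rack','mat_top','glass_center','jar_center','sign_center']:
        print(n,[(np.round(b['xy'],1).tolist(),round(b['confidence'],2)) for b in finder.boxes_of(p,n)][:3])
print(telemetry.get_state(),manip.hold_point_z)
E
```

```text
pics
[ 0.20700435 -0.79945825  0.63708665] [-0.45722246  0.85725708 -0.20517508  0.11815714] [[622.8329185542602, 0.0, 317.3284642065993], [0.0, 622.8329185542602, 242.91696014962335], [0.0, 0.0, 1.0]]
large_center [([387.6, 329.3], 0.81)]
medium_center [([270.8, 348.5], 0.71)]
small_center [([192.4, 191.0], 0.95)]
rack [([199.1, 214.0], 0.61)]
mat_top [([296.7, 263.7], 0.87)]
glass_center [([370.1, 201.9], 0.79)]
jar_center [([312.8, 163.8], 0.59)]
sign_center [([442.6, 258.3], 0.84), ([370.8, 202.1], 0.56)]
[ 0.48661511 -0.02241233  0.96095514] [-0.06796963  0.707231   -0.70234669  0.04374438] [[444.3090945009716, 0.0, 321.3614268346935], [0.0, 444.3090945009716, 247.28170143688695], [0.0, 0.0, 1.0]]
large_center [([448.2, 255.0], 0.65)]
medium_center [([440.7, 345.2], 0.8)]
small_center [([208.8, 315.5], 0.67), ([388.4, 174.2], 0.33)]
rack [([235.8, 336.3], 0.65)]
mat_top [([328.1, 270.5], 0.64)]
glass_center [([301.6, 179.8], 0.97)]
jar_center [([210.0, 191.0], 0.9)]
sign_center [([386.5, 172.3], 0.68)]
{'clock': 0.9, 'qpos': array([ 1.01501164e+00,  2.75876627e-01,  1.50493294e+00,  1.92954541e-05,
        1.36067627e+00, -1.21015701e-01]), 'qd': array([ 0.00158431, -0.00085744, -0.00105716, -0.00084418,  0.00054674,
        0.00178569]), 'effort': array([ 1.47393052e-04, -4.16644335e+01, -2.46101260e+01, -1.60461823e-04,
       -1.57785903e-04, -8.49470467e-06]), 'position': array([0.24220969, 0.52152303, 0.2313282 ]), 'ee_rot': array([-3.15944651e-05,  8.42972283e-01,  5.37956995e-01,  4.40813688e-05]), 'contact_force': array([-0.37587859,  0.12064198, -0.91728163]), 'moment': array([-0.05059173,  0.00604993, -0.0141303 ]), 'width': 0.08561781213914442} 0.0187
```

View pics/s0.png

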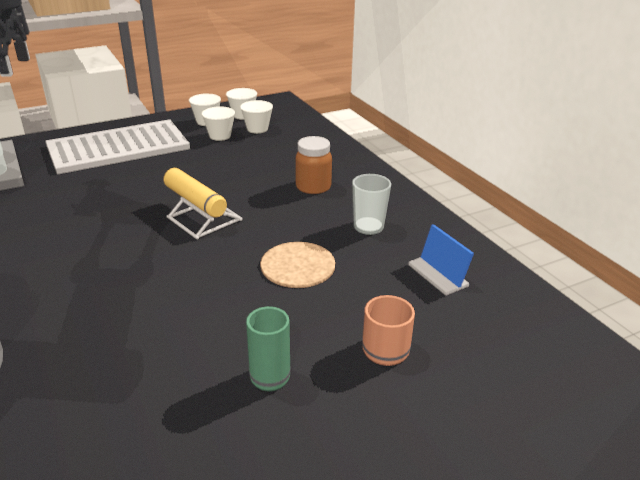

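View pics/t0.png

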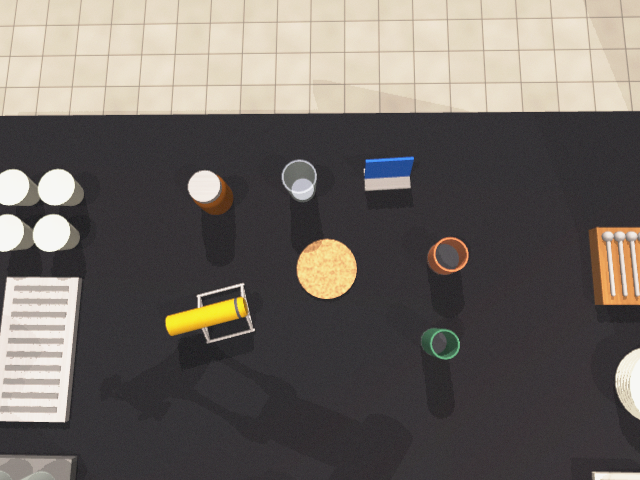

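```bash
cat > fit.py <<'E'
from h import *
from scipy.optimize import minimize
HUE={'large':((4,90,90),(13,255,255)),'medium':((65,60,30),(95,255,255)),'small':((20,120,80),(33,255,255)),'mat':((8,60,120),(20,190,255))}
def mask(p,n,roi):
    h=cv2.cvtColor(p['image'],cv2.COLOR_RGB2HSV);m=cv2.inRange(h,*HUE[n])
    r=np.zeros_like(m);x,y,w=map(int,roi);r[max(0,y-w):y+w,max(0,x-w):x+w]=255;m&=r
    m=cv2.morphologyEx(m,cv2.MORPH_OPEN,np.ones((2,2),np.uint8))
    c,_=cv2.findContours(m,cv2.RETR_EXTERNAL,cv2.CHAIN_APPROX_NONE)
    return cv2.convexHull(max(c,key=cv2.contourArea))[:,0].astype(float)
def cyl(c,ax,r,h):
    ax=np.array(ax,float)/np.linalg.norm(ax);u=np.cross(ax,[0.3,0.5,0.81]);u/=np.linalg.norm(u);v=np.cross(ax,u)
    t=np.linspace(0,2*np.pi,48,endpoint=False)
    o=r*(np.outer(np.cos(t),u)+np.outer(np.sin(t),v))
    return np.vstack([c+o+ax*h/2,c+o-ax*h/2])
def hullof(p,X):
    return cv2.convexHull(np.array([proj(p,x) for x in X],np.float32))
def res(ps,hs,X):
    e=0
    for p,h in zip(ps,hs):
        H=hullof(p,X)
        A=cv2.convexHull(h.astype(np.float32))
        e+=1-cv2.intersectConvexConvex(H,A)[0]/max(cv2.contourArea(H),cv2.contourArea(A),1)
    return e
def fit(ps,hs,model,x0,st):
    s=np.array([x0]+[np.array(x0)+np.eye(len(x0))[i]*st[i] for i in range(len(x0))])
    r=minimize(lambda q:res(ps,hs,model(q)),x0,method='Nelder-Mead',options=dict(initial_simplex=s,xatol=1e-5,fatol=1e-5,maxiter=300))
    return r.x,r.fun
E
cat > f0.py <<'E'
from fit import *
s=shot('side');t=shot('top');ps=[s,t]
def go(n,rs,model,x0,st):
    hs=[mask(p,n,r) for p,r in zip(ps,rs)]
    print(n,'both',fit(ps,hs,model,x0,st))
    for i in(0,1): print('  ',i,fit(ps[i:i+1],hs[i:i+1],model,x0,st),hs[i].min(0),hs[i].max(0))
a=toz(t,(448,255),.07);b=toz(t,(440,345),.07);m=toz(t,(328,270),.006);c=toz(t,(208,316),.051)
print(a,b,m,c)
go('large',[(388,329,60),(448,255,40)],lambda q:cyl([q[0],q[1],.0375],[0,0,1],.035,.075),a[:2],(.01,.01))
go('medium',[(270,348,60),(440,345,40)],lambda q:cyl([q[0],q[1],.0525],[0,0,1],.028,.105),b[:2],(.01,.01))
go('mat',[(297,264,60),(328,270,45)],lambda q:cyl([q[0],q[1],.003],[0,0,1],.065,.006),m[:2],(.01,.01))
go('small',[(192,191,60),(208,316,60)],lambda q:cyl([q[0],q[1],.051],[np.sin(-q[2]),np.cos(q[2]),0],.021,.16),[c[0],c[1],0.2],(.01,.01,.1))
E
python3 f0.py
```

```text
[ 0.61405579 -0.24552301  0.07      ] [ 0.43710264 -0.22391818  0.07      ] [ 0.58926    -0.00366116  0.006     ] [0.48858868 0.23987685 0.051     ]
large both (array([ 0.61492636, -0.25223974]), np.float64(0.22029313284015828))
   0 (array([ 0.62661543, -0.236853  ]), np.float64(0.13030317882127052)) [364. 296.] [415. 358.]
   1 (array([ 0.61391711, -0.25198238]), np.float64(0.06512298694102103)) [429. 238.] [469. 275.]
medium both (array([ 0.44030834, -0.22665395]), np.float64(0.23667840660229278))
   0 (array([ 0.44813309, -0.20970216]), np.float64(0.12265217454855881)) [247. 307.] [290. 383.]
   1 (array([ 0.43958166, -0.22610665]), np.float64(0.08308108517886059)) [423. 329.] [460. 360.]
mat both (array([ 0.59363884, -0.00249566]), np.float64(0.8434892821360792))
   0 (array([ 0.59363053, -0.0024941 ]), np.float64(0.013731802293176165)) [261. 243.] [336. 288.]
   1 (array([ 0.63818512, -0.04789918]), np.float64(0.8272758371768041)) [333. 248.] [357. 277.]
small both (array([0.48164173, 0.26246603, 0.24797986]), np.float64(0.6802168527132252))
   0 (array([0.47821968, 0.28580345, 0.06245714]), np.float64(0.4309683465301958)) [165. 169.] [209. 208.]
   1 (array([0.48778614, 0.2397707 , 0.27568264]), np.float64(0.17919053227559356)) [166. 300.] [237. 335.]
```

```bash
python3 - <<'E'
import re
s=open('fit.py').read()
s=s.replace("((4,90,90),(13,255,255))","((0,70,50),(16,255,255))").replace("((65,60,30),(95,255,255))","((55,50,25),(100,255,255))").replace("((20,120,80),(33,255,255))","((15,100,60),(36,255,255))").replace("((8,60,120),(20,190,255))","((5,40,90),(25,255,255))")
s=s.replace("max(c,key=cv2.contourArea))","np.vstack([k for k in c if cv2.contourArea(k)>4]))")
open('fit.py','w').write(s)
f=open('f0.py').read()
f=f.replace("(388,329,60)","(388,329,40)").replace("(448,255,40)","(448,255,28)").replace("(270,348,60)","(270,348,48)").replace("(440,345,40)","(440,345,28)").replace("(192,191,60)","(195,192,38)").replace("(208,316,60)","(208,316,50)").replace("(297,264,60)","(297,264,45)").replace("(328,270,45)","(328,270,40)")
open('f0.py','w').write(f)
E
python3 f0.py
python3 - <<'E'
import cv2
a=cv2.imread('pics/s0.png');b=cv2.imread('pics/t0.png')
o=cv2.hconcat([cv2.resize(a[160:240,150:250],(400,320),interpolation=0),cv2.resize(b[280:360,155:255],(400,320),interpolation=0)])
cv2.imwrite('pics/z0.png',o)
E
```

```text
[ 0.61405579 -0.24552301  0.07      ] [ 0.43710264 -0.22391818  0.07      ] [ 0.58926    -0.00366116  0.006     ] [0.48858868 0.23987685 0.051     ]
large both (array([ 0.61501311, -0.25201458]), np.float64(0.08399704795004959))
   0 (array([ 0.6169837 , -0.24973627]), np.float64(0.025737127769819512)) [363. 296.] [415. 366.]
   1 (array([ 0.61380534, -0.25200948]), np.float64(0.045369029518653514)) [428. 238.] [469. 275.]
medium both (array([ 0.4403614 , -0.22655692]), np.float64(0.13780571202218184))
   0 (array([ 0.44247863, -0.22332756]), np.float64(0.04433241605995719)) [247. 307.] [290. 391.]
   1 (array([ 0.43964438, -0.22640479]), np.float64(0.07640739840755428)) [423. 329.] [460. 360.]
mat both (array([ 0.59225725, -0.00234792]), np.float64(0.0312250251493692))
   0 (array([ 0.59335808, -0.00259508]), np.float64(0.006634411959624775)) [261. 242.] [336. 288.]
   1 (array([ 0.59114084, -0.00156779]), np.float64(0.011775586518685488)) [297. 239.] [357. 299.]
small both (array([0.48855708, 0.24088367, 0.26037165]), np.float64(0.07899897383442578))
   0 (array([0.48940423, 0.24116541, 0.25035655]), np.float64(0.025905735499105575)) [164. 168.] [227. 218.]
   1 (array([0.48755774, 0.24047695, 0.25617542]), np.float64(0.04652046894845474)) [166. 297.] [248. 336.]
```

View pics/z0.png

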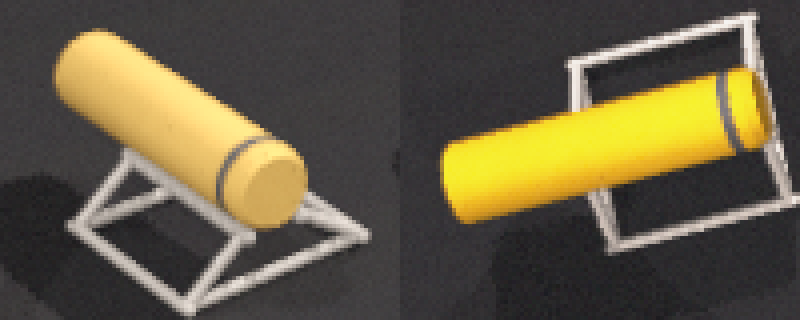

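Request:
carry_out(
  rows=[
    [[1,1.9,-3.9,0,0],[1,1.9,-3.9,0,0],[1,1.9,-3.9,0,0],[1,1.9,-3.9,0,0],[1,1.9,-3.9,0,0],[1,1.9,-3.9,0,0],[1,1.9,-3.9,0,0],[1,1.9,-3.9,0,0],[1,1.9,-3.9,0,0],[1,1.9,-3.9,0,0],[1,1.9,-3.9,0,0],[1,1.9,-3.9,0,0]],
  ],
  force=40,
)

```text
clock: 2.3
position: [0.4708, 0.0518, 0.2316]
ee_rot: [0.0, 0.843, 0.538, 0.0]
contact_force: [-0.4, 0.7, -0.4]
width: 0.0852
```

Request:
carry_out(
  rows=[
    [[1,1.8,-3.8,0,0],[1,1.8,-3.8,0,0],[1,1.8,-3.8,0,0],[1,1.8,-3.8,-1,0],[1,1.8,-3.8,-2,0],[1,1.8,-3.8,-2,0],[1,1.8,-3.8,-2,0],[1,1.8,-3.8,-1,0],[1,0,0,0,0],[1,0,0,0,0]],
  ],
)

```text
clock: 3.3
position: [0.614, -0.2511, 0.1503]
ee_rot: [-0.001, 0.843, 0.537, -0.0]
contact_force: [0.2, 0.3, 0.4]
width: 0.0856
```

```bash
python3 - <<'E'
from h import *
shot('side','s1.png');t=shot('top','t1.png')
print(telemetry.get_state()['position'],proj(t,[.615,-.2515,.075]))
a=cv2.imread('pics/s1.png')[180:420,240:560];b=cv2.imread('pics/t1.png')[160:400,300:620]
cv2.imwrite('pics/z1.png',cv2.hconcat([cv2.resize(a,(400,300)),cv2.resize(b,(400,300))]))
E
```

```text
[ 0.61388729 -0.24955433  0.15164257] [451.62692493 254.19388697]
```

View pics/z1.png

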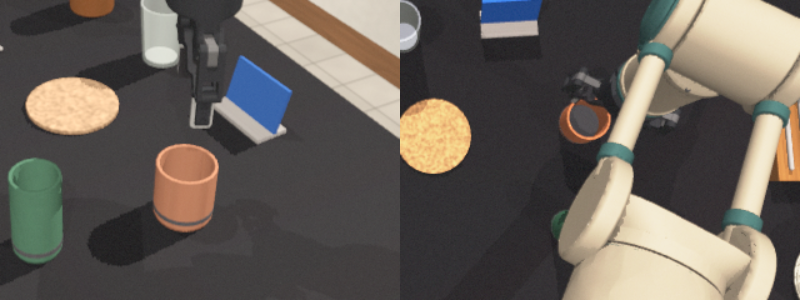

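Request:
carry_out(
  rows=[
    [[1,0,0,-3,0],[1,0,0,-3,0],[1,0,0,-3,0],[1,0,0,-2,0],[1,0,0,-1,0],[1,0,0,0,0],[-1,0,0,0,0],[-1,0,0,0,0],[-1,0,0,0,0],[-1,0,0,0,0],[-1,0,0,0,0]],
  ],
)

```text
clock: 4.5
position: [0.6155, -0.2506, 0.0333]
ee_rot: [0.001, 0.843, 0.538, 0.001]
contact_force: [-0.7, 2.4, 6.8]
width: 0.0693
```

Request:
carry_out(
  rows=[
    [[-1,0,0,2,0],[-1,0,0,2,0],[-1,-0.3,3.1,0,0],[-1,-0.3,3.1,0,0],[-1,-0.3,3.1,0,0],[-1,-0.3,3.1,0,0],[-1,-0.3,3.1,0,0],[-1,-0.3,3.1,0,0],[-1,-0.3,3.1,0,0],[-1,-0.2,3.1,0,0],[-1,0,0,0,0],[-1,0,0,0,0]],
  ],
)

```text
clock: 5.7
position: [0.5909, -0.002, 0.0711]
ee_rot: [0.0, 0.842, 0.539, -0.0]
contact_force: [-0.6, -1.1, -3.8]
width: 0.0691
```

```bash
python3 - <<'E'
from h import *
shot('side','s2.png')
s=telemetry.get_state();print(s['position'],s['contact_force'],s['width'])
E
```

```text
[ 0.59116495 -0.0027839   0.07116693] [-0.14158574 -0.49865849 -2.27664484] 0.06884104073599129
```

View pics/s2.png

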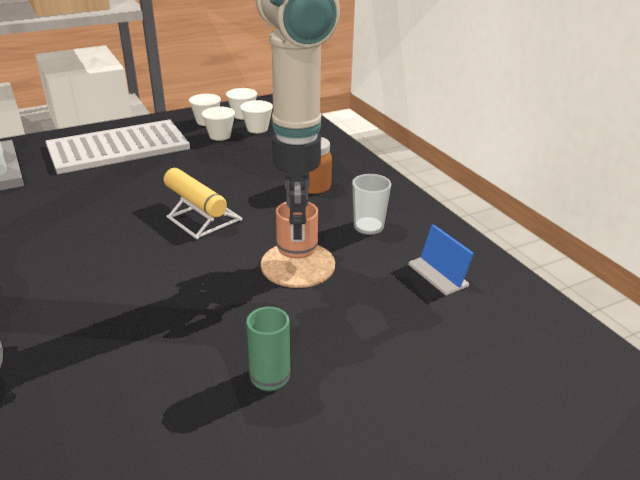

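Request:
carry_out(
  rows=[
    [[-1,0,0,-1.5,0],[-1,0,0,-1,0],[-1,0,0,-0.5,0],[-1,0,0,-0.1,0],[-1,0,0,-0.1,0],[-1,0,0,0,0]],
  ],
)

```text
clock: 6.35
position: [0.5916, -0.0027, 0.0396]
ee_rot: [0.0, 0.843, 0.538, 0.0]
contact_force: [0.3, 0.4, -2.9]
width: 0.0691
```

Request:
carry_out(
  rows=[
    [[-1,0,0,-0.1,0],[-1,0,0,-0.1,0],[-1,0,0,0,0]],
  ],
)

```text
clock: 6.65
position: [0.5916, -0.0026, 0.0394]
ee_rot: [0.001, 0.843, 0.538, 0.001]
contact_force: [-2.6, -0.3, 8.2]
width: 0.0685
```

Request:
carry_out(
  rows=[
    [[0.9,0,0,0,0],[1,0,0,0,0],[1,0,0,0,0],[1,0,0,0,0],[1,0,0,2,0],[1,0,0,3,0],[1,0,0,4,0],[1,0,0,3,0],[1,-2.5,-3.7,0,0],[1,-2.5,-3.7,0,0],[1,-2.5,-3.7,0,0],[1,-2.5,-3.7,0,0]],
  ],
)

```text
clock: 7.85
position: [0.4903, -0.1515, 0.1574]
ee_rot: [0.0, 0.843, 0.538, 0.0]
contact_force: [0.5, -1.1, -0.6]
width: 0.0853
```

Request:
carry_out(
  rows=[
    [[1,-2.5,-3.7,0,0],[1,-2.6,-3.6,0,0],[1,0,0,0,0],[1,0,0,0,0]],
  ],
)

```text
clock: 8.25
position: [0.4398, -0.2242, 0.1573]
ee_rot: [-0.0, 0.844, 0.537, 0.0]
contact_force: [-0.4, 1.3, -1.6]
width: 0.0853
```

```bash
cat > f1.py <<'E'
from fit import *
s=shot('side','s3.png');t=shot('top','t3.png');ps=[s,t]
def go(n,rs,model,x0,st):
    hs=[mask(p,n,r) for p,r in zip(ps,rs)]
    print(n,'both',fit(ps,hs,model,x0,st))
    for i in(0,1): print('  ',i,fit(ps[i:i+1],hs[i:i+1],model,x0,st),hs[i].min(0),hs[i].max(0))
print(telemetry.get_state()['position'])
E
python3 f1.py
```

```text
[ 0.44069239 -0.22287212  0.15728701]
```

View pics/s3.png

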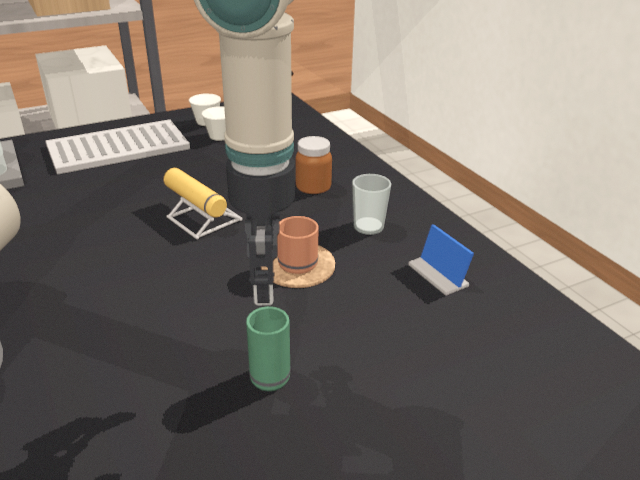

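View pics/t3.png

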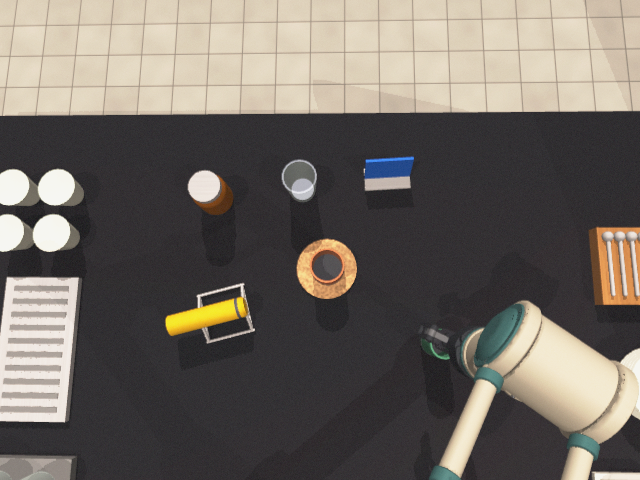

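Request:
carry_out(
  rows=[
    [[1,0,-0.1,-3,0],[1,0,0,-3,0],[1,0,0,-1.5,0],[1,0,0,-1,0],[1,0,0,0,0],[-1,0,0,0,0],[-1,0,0,0,0],[-1,0,0,0,0],[-1,0,0,0,0],[-1,0,0,0,0],[-1,0,0,0,0]],
  ],
  force=40,
)

```text
clock: 9.45
position: [0.4414, -0.225, 0.0737]
ee_rot: [0.001, 0.843, 0.538, 0.001]
contact_force: [0.5, 0.6, 6.1]
width: 0.0544
```

```bash
python3 - <<'E'
import cv2,numpy as np
b=cv2.imread('pics/t3.png');a=cv2.imread('pics/s3.png')
for im,(x,y) in((a,(298,250)),(b,(327,268))):
    h=cv2.cvtColor(im,cv2.COLOR_BGR2HSV)
    for dx in range(-30,31,3): print(h[y,x+dx].tolist(),end=' ')
    print()
c=cv2.hconcat([cv2.resize(a[210:290,250:350],(400,320),interpolation=0),cv2.resize(b[230:310,277:377],(400,320),interpolation=0)])
cv2.imwrite('pics/z3.png',c)
E
```

```text
[150, 4, 62] [90, 4, 64] [150, 8, 66] [10, 90, 105] [9, 129, 162] [10, 127, 171] [10, 131, 170] [10, 131, 173] [9, 128, 178] [10, 129, 178] [10, 128, 178] [10, 127, 179] [10, 125, 176] [10, 128, 169] [10, 128, 178] [10, 128, 185] [10, 127, 193] [15, 104, 194] [15, 102, 180] [15, 94, 219] [12, 75, 85] 
[16, 126, 236] [16, 124, 240] [15, 130, 233] [15, 129, 230] [14, 134, 232] [9, 140, 91] [144, 18, 70] [144, 18, 72] [150, 4, 70] [158, 12, 82] [165, 12, 88] [150, 9, 86] [0, 0, 85] [173, 11, 89] [150, 9, 85] [10, 146, 217] [14, 134, 221] [15, 129, 229] [15, 130, 230] [14, 132, 219] [150, 25, 41]
```

View pics/z3.png

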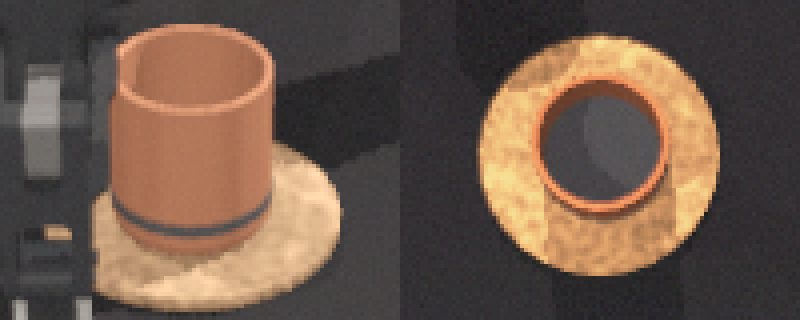

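Request:
carry_out(
  rows=[
    [[-1,0,0,2,0],[-1,0,0,4,0],[-1,0,0,4,0],[-1,2.5,3.7,0,0],[-1,2.5,3.7,0,0],[-1,2.5,3.7,0,0],[-1,2.5,3.7,0,0],[-1,0,0,0,0],[-1,0,0,0,0]],
  ],
)

```text
clock: 10.35
position: [0.5399, -0.0757, 0.1718]
ee_rot: [-0.0, 0.842, 0.539, -0.001]
contact_force: [-1.5, 0.6, -1.3]
width: 0.0544
```

```bash
python3 - <<'E'
from fit import *
s=shot('side','s4.png');t=shot('top','t4.png')
st=telemetry.get_state();print(st['position'],st['contact_force'],st['width'])
HUE['large']=((0,70,70),(12,255,255))
class P(dict):pass
def old(p,f): q=dict(p);q['image']=cv2.cvtColor(cv2.imread('pics/'+f),cv2.COLOR_BGR2RGB);return q
s3,t3=old(s,'s3.png'),old(t,'t3.png')
print('rim top',toz(t,(327.4,266.0),.081))
h=mask(s3,'large',(300,248,24));print(h.min(0),h.max(0))
print(fit([s3],[h],lambda q:cyl([q[0],q[1],.0435],[0,0,1],.035,.075),[.5916,-.0025],(.01,.01)))
h=mask(t3,'large',(327,266,22));print(h.min(0),h.max(0))
print(fit([t3],[h],lambda q:cyl([q[0],q[1],.0435],[0,0,1],.035,.075),[.5916,-.0025],(.01,.01)))
E
```

```text
[ 0.53931186 -0.07701718  0.17193501] [-0.15587055 -0.16402558 -1.94279284] 0.054785478142864295
rim top [ 0.5891963  -0.00388037  0.081     ]
[278. 225.] [319. 272.]
(array([ 5.94554317e-01, -2.16704602e-05]), np.float64(0.17706837562672084))
[311. 250.] [345. 285.]
(array([ 0.58812753, -0.00484376]), np.float64(0.06888273667329303))
```

View pics/s4.png

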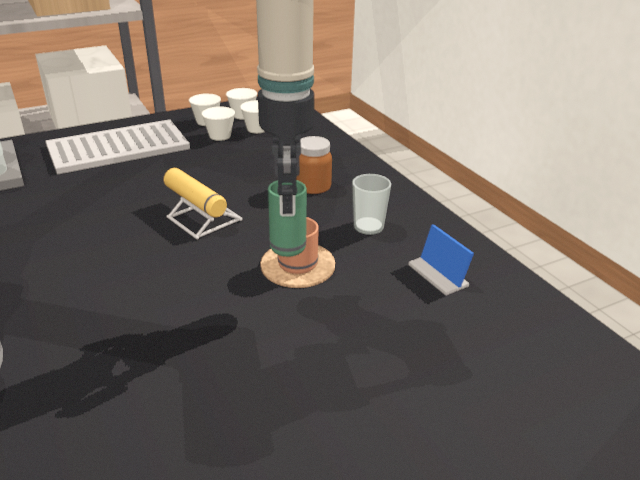

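View pics/t4.png

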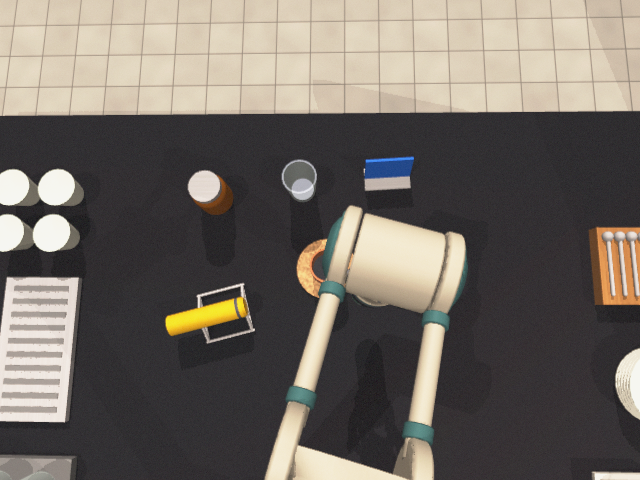

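Request:
carry_out(
  rows=[
    [[-1,1.7,2.5,0,0],[-1,1.7,2.5,0,0],[-1,1.7,2.5,0,0],[-1,0,0,-1,0],[-1,0,0,0,0],[-1,0,0,0,0],[-1,0,0,0,0]],
  ],
)

```text
clock: 11.15
position: [0.5906, -0.0028, 0.1625]
ee_rot: [0.0, 0.843, 0.537, -0.0]
contact_force: [0.3, -0.2, -2.2]
width: 0.0546
```

```bash
python3 - <<'E'
from h import *
s=shot('side','s5.png')
st=telemetry.get_state();print(st['position'],st['contact_force'],st['width'])
a=cv2.imread('pics/s5.png')[140:300,220:380]
cv2.imwrite('pics/z5.png',cv2.resize(a,(600,600),interpolation=cv2.INTER_CUBIC))
E
```

```text
[ 0.59079784 -0.00264584  0.16263547] [-0.55641825  0.3903114  -1.95186372] 0.05428841014866949
```

View pics/z5.png

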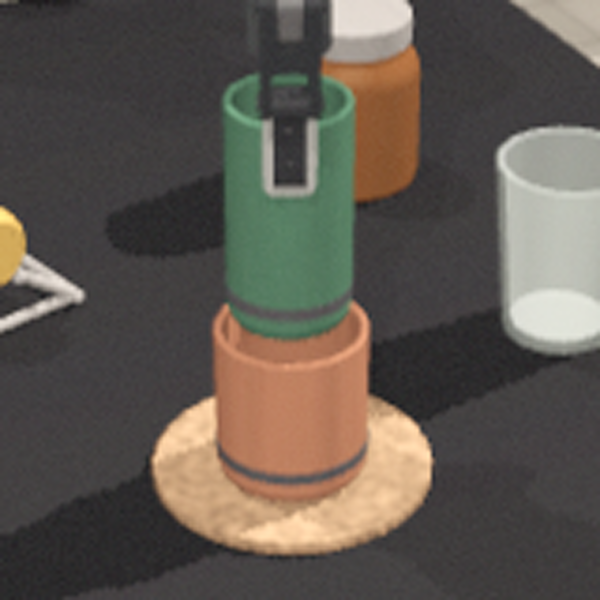

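Request:
carry_out(
  rows=[
    [[-1,0.1,0,0,0],[-1,0,0,-1,0],[-1,0,0,-0.5,0],[-1,0,0,-0.5,0],[-1,0,0,0,0]],
  ],
)

```text
clock: 11.7
position: [0.5914, -0.0014, 0.141]
ee_rot: [-0.001, 0.843, 0.538, -0.001]
contact_force: [0.1, -1.1, -1.8]
width: 0.0547
```

Request:
carry_out(
  rows=[
    [[-1,0,0,-1,0],[-1,0,0,-1,0],[-1,0,0,-1,0],[-1,0,0,-1,0],[-1,0,0,-0.8,0],[-1,0,0,0,0]],
  ],
)

```text
clock: 12.3
position: [0.5911, -0.0014, 0.0926]
ee_rot: [-0.001, 0.843, 0.538, -0.001]
contact_force: [-0.2, -0.2, -2.2]
width: 0.0543
```

Request:
carry_out(
  rows=[
    [[-1,0,0,-0.2,0],[-1,0,0,-0.1,0],[-1,0,0,-0.1,0],[-1,0,0,0,0]],
  ],
)

```text
clock: 12.7
position: [0.5924, -0.0015, 0.0905]
ee_rot: [0.0, 0.843, 0.538, 0.0]
contact_force: [1.0, -0.2, -1.8]
width: 0.0542
```

Request:
carry_out(
  rows=[
    [[-1,0,0,-0.1,0],[-1,0,0,-0.1,0],[-1,0,0,0,0]],
  ],
)

```text
clock: 13.0
position: [0.5926, -0.0015, 0.0897]
ee_rot: [0.0, 0.843, 0.538, 0.001]
contact_force: [-1.5, 0.4, 5.0]
width: 0.0544
```

Request:
carry_out(
  rows=[
    [[0.7,0,0,0,0],[1,0,0,0,0],[1,0,0,0,0],[1,0,0,0,0],[1,0,0,3,0],[1,0,0,3,0],[1,0,0,3,0],[1,-1.4,3.6,0,-0.11],[1,-1.4,3.6,0,-0.11],[1,-1.4,3.6,0,-0.11],[1,-1.4,3.6,0,-0.11]],
  ],
)

```text
clock: 14.1
position: [0.5356, 0.1436, 0.1783]
ee_rot: [-0.0, 0.941, 0.339, 0.0]
contact_force: [-0.3, -0.3, -1.0]
width: 0.085
```

Request:
carry_out(
  rows=[
    [[1,-1.4,3.6,0,-0.11],[1,-1.4,3.6,0,-0.11],[1,-1.4,3.6,0,-0.11],[1,-1.4,3.6,0,-0.11],[1,-0.5,0.5,0,0],[1,0,0,0,0],[1,0,0,0,0]],
  ],
)

```text
clock: 14.8
position: [0.4755, 0.2908, 0.1782]
ee_rot: [0.0, 0.992, 0.128, 0.0]
contact_force: [-0.4, -0.5, -0.6]
width: 0.0857
```

```bash
python3 - <<'E'
from h import *
s=shot('side','s6.png');t=shot('top','t6.png')
st=telemetry.get_state();print(st['position'],st['contact_force'],st['width'],st['qpos'])
a=cv2.imread('pics/s6.png')[100:340,120:440];b=cv2.imread('pics/t6.png')[160:400,120:440]
cv2.imwrite('pics/z6.png',cv2.hconcat([cv2.resize(a,(400,300)),cv2.resize(b,(400,300))]))
E
```

```text
[0.47585374 0.29039644 0.1782723 ] [ 0.16891569  0.33286245 -0.41697593] 0.08533921734470414 [ 4.23526707e-01  2.84636451e-01  1.62886111e+00 -6.61075252e-04
  1.22805571e+00  1.68738666e-01]
```

View pics/z6.png

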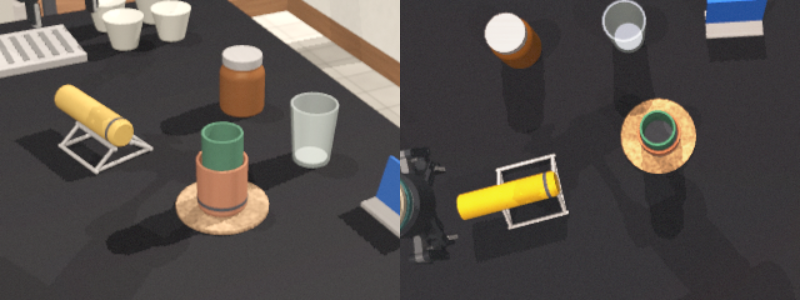

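Request:
carry_out(
  rows=[
    [[1,0,0,-4,0],[1,0,0,-4,0],[1,0,0,-4,0],[1,0,0,-2,0],[1,0,0,-0.6,0],[0.4,0,0,0,0],[-1,0,0,0,0],[-1,0,0,0,0],[-1,0,0,0,0],[-1,0,0,0,0],[-1,0,0,0,0],[-1,0,0,0,0]],
  ],
  force=20,
)

```text
clock: 16.1
position: [0.4762, 0.2921, 0.0333]
ee_rot: [-0.0, 0.992, 0.128, 0.001]
contact_force: [0.8, 1.0, 6.7]
width: 0.042
```

```bash
cat > look.py <<'E'
import sys
from h import *
n=sys.argv[1];x,y,w=map(int,sys.argv[2:5])
s=shot('side','s%s.png'%n)
st=telemetry.get_state();print(st['position'],st['contact_force'],st['moment'],st['width'])
a=s['image'][max(0,y-w):y+w,max(0,x-w):x+w,::-1]
cv2.imwrite('pics/z%s.png'%n,cv2.resize(a,(560,560),interpolation=cv2.INTER_CUBIC))
E
python3 look.py 7 200 170 80
```

```text
[0.47615788 0.29206759 0.03326704] [0.17600869 0.67658555 7.42505889] [-0.07050261 -0.08917451  0.00616235] 0.042075144106948834
```

View pics/z7.png

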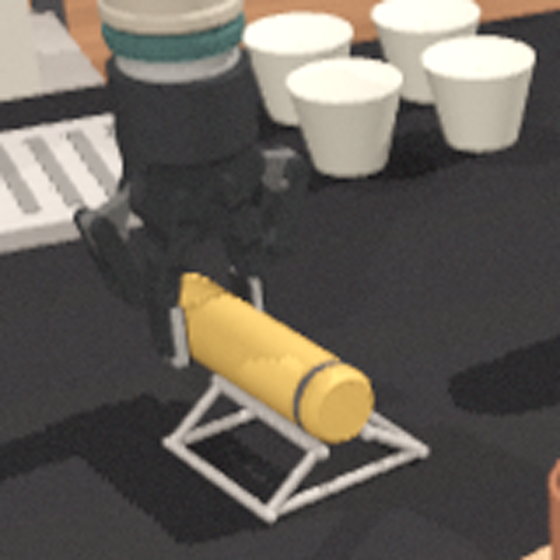

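Request:
carry_out(
  rows=[
    [[-1,0,0,1,0],[-1,0,0,1,0],[-1,0,0,1,0],[-1,0,0,1,0],[-1,0,0,0,0],[-1,0,0,0,0]],
  ],
)

```text
clock: 16.75
position: [0.4753, 0.2916, 0.0727]
ee_rot: [-0.0, 0.992, 0.128, 0.0]
contact_force: [-0.6, -0.1, -1.7]
width: 0.0418
```

```bash
python3 look.py 8 200 170 80
```

```text
[0.4749653  0.29139115 0.07223767] [-0.20356879 -0.73063792 -0.98093386] [0.08367741 0.07997665 0.00645401] 0.04201181950028686
```

View pics/z8.png

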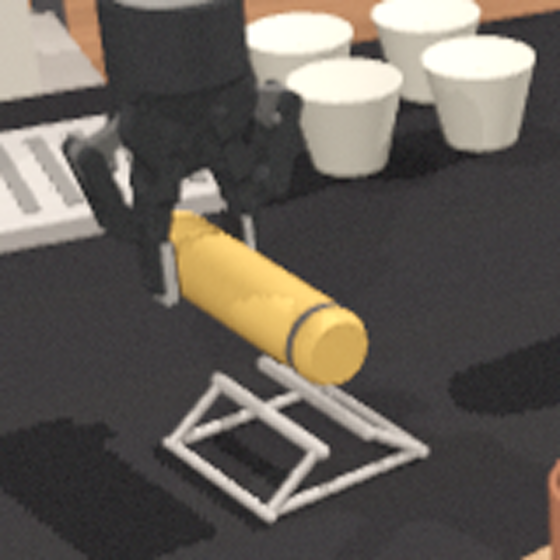

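Request:
carry_out(
  rows=[
    [[-1,0,0,5,0],[-1,0,0,0,0],[-1,0,0,5,0],[-1,0,0,0,0],[-1,0,0,0,0]],
  ],
)

```text
clock: 17.3
position: [0.4755, 0.2917, 0.1727]
ee_rot: [-0.0, 0.992, 0.128, 0.001]
contact_force: [0.1, -0.2, -2.0]
width: 0.0419
```

```bash
python3 look.py 9 200 150 100
```

```text
[0.47455621 0.29124464 0.17143334] [-0.13819166  0.20398987 -2.05119617] [ 0.09376111  0.07090087 -0.02542408] 0.04197173024320879
```

View pics/z9.png

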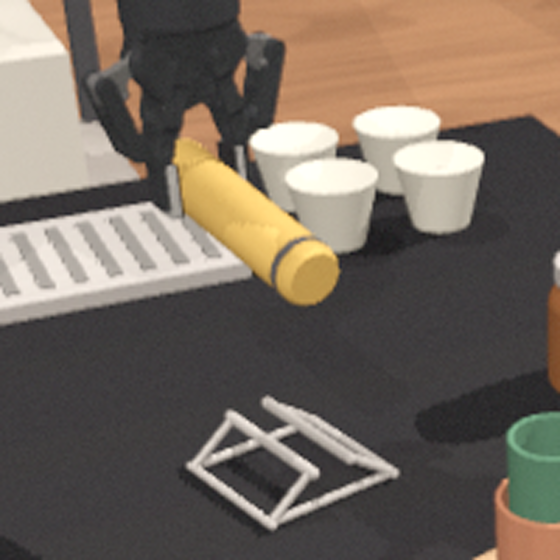

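Request:
carry_out(
  rows=[
    [[-1,0,0,5,0],[-1,0,0,-5,0],[-1,0,0,5,0],[-1,0,0,-5,0],[-1,0,0,5,0],[-1,0,0,0,0],[-1,0,0,0,0]],
  ],
)

```text
clock: 18.05
position: [0.4746, 0.2912, 0.2206]
ee_rot: [0.0, 0.992, 0.128, -0.001]
contact_force: [-0.2, -0.3, -1.3]
width: 0.042
```

```bash
python3 look.py 10 200 130 100
```

```text
[0.47488573 0.29135146 0.22093154] [-0.64430741 -0.17455078 -1.00215229] [0.00833853 0.01338414 0.0263952 ] 0.042410897538547564
```

View pics/z10.png

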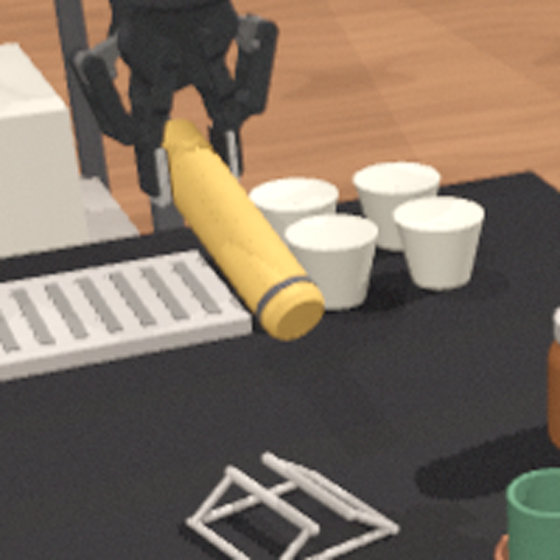

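Request:
carry_out(
  rows=[
    [[-1,0,0,5,0],[-1,0,0,-5,0],[-1,0,0,5,0],[-1,0,0,-5,0],[-1,0,0,5,0],[-1,0,0,-5,0],[-1,0,0,5,0],[-1,0,0,-5,0],[-1,0,0,5,0],[-1,0,0,-5,0],[-1,0,0,0,0],[-1,0,0,0,0]],
  ],
)

```text
clock: 19.3
position: [0.4753, 0.2915, 0.2218]
ee_rot: [0.0, 0.992, 0.128, -0.001]
contact_force: [1.3, -0.2, -0.4]
width: 0.042
```

```bash
python3 look.py 11 200 130 100
```

```text
[0.47654588 0.29206559 0.22322033] [ 0.73040241 -0.66624793 -1.10724349] [ 0.12451381 -0.02194127 -0.03046356] 0.04195175306736098
```

View pics/z11.png

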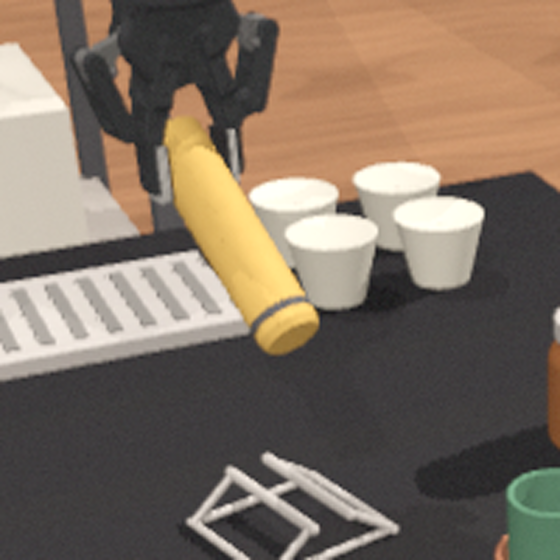

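```bash
cat > tilt.py <<'E'
import sys
from fit import *
# pitch fit: P grip point known, yaw known; free: pitch th, shift a along axis ; use side view mask vs visible
def pitch(p,P,yaw,roi,hide=True,th0=.7,d0=.052):
    h=mask(p,'small',roi)
    def model(q):
        th,d,ex,ey=q
        ax=np.array([-np.sin(yaw)*np.cos(th),np.cos(yaw)*np.cos(th),np.sin(th)])
        c=np.array([P[0]+ex,P[1]+ey,P[2]])-ax*d
        return cyl(c,ax,.021,.16)
    x,f=fit([p],[h],model,[th0,d0,0,0],(.2,.004,.002,.002))
    return np.degrees(x[0]),x[1:],f,h.min(0),h.max(0)
if __name__=='__main__':
    n=sys.argv[1];roi=list(map(int,sys.argv[2:5]))
    p=shot('side','s%s.png'%n) 
    st=telemetry.get_state();P=st['position']+np.array([0,0,.019])
    yaw=float(sys.argv[5]) if len(sys.argv)>5 else .256
    for t0 in(.5,.9,1.3): print(pitch(p,P,yaw,roi,th0=t0))
E
python3 tilt.py 12 195 125 60
```

```text
(np.float64(37.14580875010565), array([0.08207308, 0.00289345, 0.05054713]), np.float64(0.04849162552799957), array([159.,  71.]), array([215., 156.]))
(np.float64(37.37360824858691), array([0.08192891, 0.00299083, 0.05067055]), np.float64(0.048525528017336006), array([159.,  71.]), array([215., 156.]))
(np.float64(37.13165107777617), array([0.08207017, 0.00289283, 0.05053345]), np.float64(0.0484917969615033), array([159.,  71.]), array([215., 156.]))
```

```bash
sed -i 's/th,d,ex,ey=q/th,d=q;ex=ey=0/; s/\[th0,d0,0,0\],(.2,.004,.002,.002)/[th0,d0],(.2,.004)/' tilt.py; python3 tilt.py 13 195 125 60; python3 - <<'E'
from h import *
from tilt import pitch
p=shot('side')
for n,z in((9,.172),(10,.221)):
    q=dict(p);q['image']=cv2.cvtColor(cv2.imread('pics/s%d.png'%n),4)
    print(pitch(q,np.array([.4755,.2915,z+.019]),.256,(195,125,60)))
E
```

```text
(np.float64(38.93739182007358), array([0.05586067]), np.float64(0.08528194006989986), array([160.,  71.]), array([215., 156.]))
(np.float64(38.93739182007358), array([0.05586067]), np.float64(0.08528194006989986), array([160.,  71.]), array([215., 156.]))
(np.float64(38.94699828538792), array([0.05585441]), np.float64(0.08528197268171434), array([160.,  71.]), array([215., 156.]))
(np.float64(10.486331961487746), array([0.05116682]), np.float64(0.11846908335260542), array([162., 100.]), array([221., 159.]))
(np.float64(31.514249043046117), array([0.05313814]), np.float64(0.11261600494431279), array([159.,  73.]), array([216., 152.]))
```

Request:
carry_out(
  rows=[
    [[-1,0.8,-3,3.9,0],[-1,-0.8,3,-3.9,0],[-1,0.8,-3,3.9,0],[-1,-0.8,3,-3.9,0],[-1,0.8,-3,3.9,0],[-1,-0.8,3,-3.9,0],[-1,0.8,-3,3.9,0],[-1,-0.8,3,-3.9,0],[-1,0.8,-3,3.9,0],[-1,-0.8,3,-3.9,0],[-1,0,0,0,0],[-1,0,0,0,0]],
  ],
)

```text
clock: 20.7
position: [0.4755, 0.2918, 0.2227]
ee_rot: [0.0, 0.992, 0.128, 0.0]
contact_force: [0.0, -0.1, -1.9]
width: 0.0424
```

```bash
python3 tilt.py 14 195 125 60
```

```text
(np.float64(59.19252350026162), array([0.05770782]), np.float64(0.0596536896462424), array([159.,  72.]), array([206., 163.]))
(np.float64(59.19422211051277), array([0.05770242]), np.float64(0.05965354439771764), array([159.,  72.]), array([206., 163.]))
(np.float64(59.1942221105128), array([0.05770242]), np.float64(0.05965354439771764), array([159.,  72.]), array([206., 163.]))
```

Request:
carry_out(
  rows=[
    [[-1,1.1,-4.1,2.6,0],[-1,-1.1,4.1,-2.6,0],[-1,1.1,-4.1,2.6,0],[-1,-1.1,4.1,-2.6,0],[-1,1.1,-4.1,2.6,0],[-1,-1.1,4.1,-2.6,0],[-1,0,0,0,0],[-1,0,0,0,0]],
  ],
)

```text
clock: 21.55
position: [0.4758, 0.2915, 0.2232]
ee_rot: [0.0, 0.992, 0.128, 0.001]
contact_force: [-0.2, -0.2, -1.0]
width: 0.042
```

```bash
python3 tilt.py 15 195 125 60; python3 look.py 16 200 130 100
```

```text
(np.float64(66.84588432836522), array([0.0569287]), np.float64(0.05064463717873924), array([159.,  73.]), array([202., 164.]))
(np.float64(66.86359676408695), array([0.056927]), np.float64(0.0506445640238683), array([159.,  73.]), array([202., 164.]))
(np.float64(66.855414970265), array([0.05692683]), np.float64(0.05064456123837913), array([159.,  73.]), array([202., 164.]))
[0.47601397 0.29148553 0.22356503] [-0.72429555 -0.19721083 -1.53172298] [ 0.01842146  0.02455283 -0.03991011] 0.041864672785794456
```

View pics/z16.png

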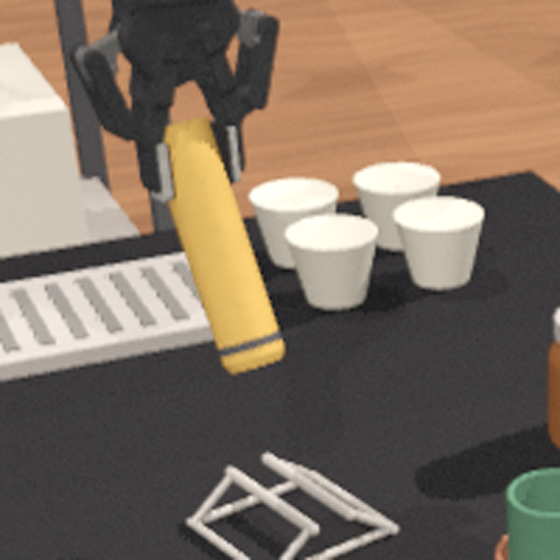

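Request:
carry_out(
  rows=[
    [[-1,-1.5,-3.8,0,0],[-1,-1.5,-3.8,0,0],[-1,-1.5,-3.8,0,0],[-1,-1.5,-3.8,0,0],[-1,-1.5,-3.8,0,0],[-1,0,0,-2.5,0],[-1,0,0,-2.5,0],[-1,0,0,-2.5,0],[-1,0,0,-1.5,0],[-1,0,0,0,0],[-1,0,0,0,0]],
  ],
)

```text
clock: 22.75
position: [0.401, 0.1015, 0.1333]
ee_rot: [0.0, 0.992, 0.128, 0.001]
contact_force: [1.2, -0.6, -0.5]
width: 0.0419
```

```bash
python3 - <<'E'
from h import *
p=shot('side')
P=telemetry.get_state()['position'];print(P, proj(p,P-[0,0,.05]),proj(p,P))
E
python3 tilt.py 17 195 250 100; python3 look.py 18 200 250 100
```

```text
[0.40143133 0.10156403 0.13361328] [168.36339204 221.98960238] [164.76581294 195.94124404]
(np.float64(66.75690061995006), array([0.05611666]), np.float64(0.05705238072348895), array([153., 168.]), array([200., 267.]))
(np.float64(66.7543603752663), array([0.05611519]), np.float64(0.057052348221776406), array([153., 168.]), array([200., 267.]))
(np.float64(66.7542770972969), array([0.05611643]), np.float64(0.057052340461170026), array([153., 168.]), array([200., 267.]))
[0.40137446 0.10163139 0.13363096] [ 0.64611783  0.44269878 -0.48004329] [ 0.05436468 -0.01696782  0.02761186] 0.04187576126960058
```

View pics/z18.png

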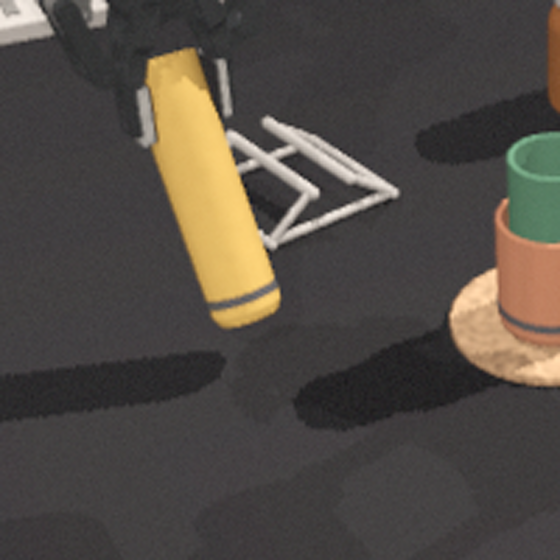

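Request:
carry_out(
  rows=[
    [[-1,0,0,-1,0],[-1,0,0,-0.4,0],[-1,0,0,-0.2,0],[-1,0,0,-0.2,0],[-1,0,0,0,0]],
  ],
)

```text
clock: 23.4
position: [0.4, 0.1015, 0.114]
ee_rot: [-0.0, 0.992, 0.128, -0.0]
contact_force: [0.2, 0.4, -0.9]
width: 0.0417
```

Request:
carry_out(
  rows=[
    [[-1,0,0,-0.2,0],[-1,0,0,-0.2,0],[-1,0,0,0,0]],
  ],
)

```text
clock: 23.7
position: [0.4007, 0.1023, 0.1116]
ee_rot: [-0.001, 0.992, 0.127, 0.001]
contact_force: [-2.0, 2.6, 11.0]
width: 0.0417
```

Request:
carry_out(
  rows=[
    [[-1,0.13,-0.49,0.1,0],[-1,0.13,-0.49,0.1,0],[-1,0.13,-0.49,0.1,0],[-1,0.13,-0.49,0.05,0],[-1,0,0,0,0]],
  ],
)

```text
clock: 24.2
position: [0.4061, 0.083, 0.1156]
ee_rot: [-0.001, 0.992, 0.127, 0.001]
contact_force: [-2.2, 3.8, 12.7]
width: 0.0419
```

```bash
python3 tilt.py 19 195 250 100; python3 look.py 20 200 250 100
```

```text
(np.float64(76.00224610441423), array([0.05531783]), np.float64(0.054405140335554214), array([160., 181.]), array([202., 280.]))
(np.float64(75.99430500410796), array([0.05531566]), np.float64(0.05440511738368614), array([160., 181.]), array([202., 280.]))
(np.float64(75.99998254499441), array([0.05532285]), np.float64(0.05440502942710579), array([160., 181.]), array([202., 280.]))
[0.40612106 0.08321335 0.11555116] [-2.87859054  3.4251151  12.24358951] [8.69295259e-01 6.87850653e-01 7.05048553e-04] 0.041635469635412314
```

View pics/z20.png

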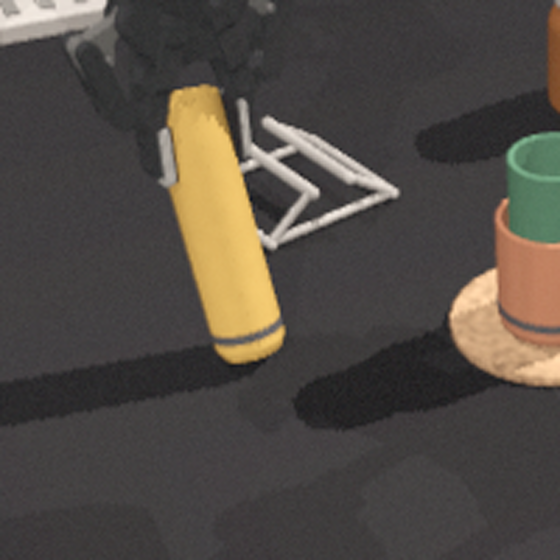

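Request:
carry_out(
  rows=[
    [[-1,0.13,-0.49,0.05,0],[-1,0.13,-0.49,0,0],[-1,0.13,-0.49,0,0],[-1,0.13,-0.49,0,0],[-1,0.13,-0.49,0,0],[-1,0.13,-0.49,0,0],[-1,0.1,-0.3,0,0],[-1,0,0,0,0]],
  ],
)

```text
clock: 25.1
position: [0.4149, 0.05, 0.1156]
ee_rot: [-0.001, 0.992, 0.127, 0.001]
contact_force: [-2.7, 1.5, 9.0]
width: 0.0419
```

```bash
python3 tilt.py 21 205 250 100; python3 look.py 22 210 250 100
```

```text
(np.float64(90.60180052872188), array([0.05437354]), np.float64(0.07020141265385171), array([170., 187.]), array([203., 283.]))
(np.float64(90.6023649884762), array([0.05437148]), np.float64(0.07020138862332259), array([170., 187.]), array([203., 283.]))
(np.float64(90.60542181319852), array([0.0543739]), np.float64(0.07020146676849448), array([170., 187.]), array([203., 283.]))
[0.41485054 0.05013026 0.11562661] [-0.6519404   2.3353435   8.93710413] [ 0.68169259  0.51965184 -0.01541632] 0.0419514217600017
```

View pics/z22.png

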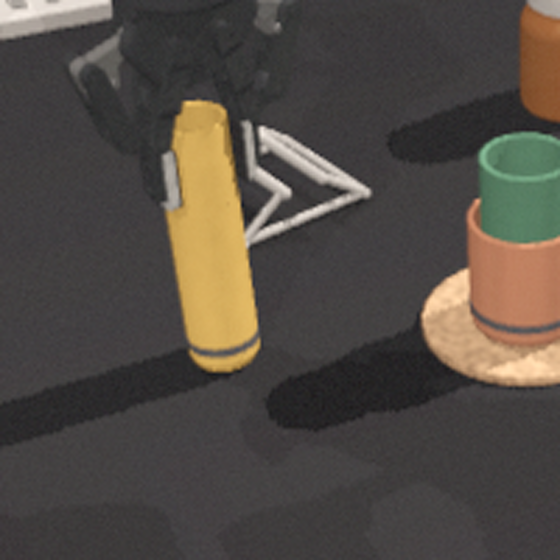

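Request:
carry_out(
  rows=[
    [[0.2,0,0,0,0],[0.4,0,0,0,0],[0.4,0,0,0,0],[0.4,0,0,0,0]],
  ],
  force=30,
)

```text
clock: 25.6
position: [0.4142, 0.0495, 0.1142]
ee_rot: [0.0, 0.992, 0.128, -0.0]
contact_force: [-0.3, -0.3, -0.9]
width: 0.0597
```

```bash
python3 look.py 23 210 250 100; python3 - <<'E'
from fit import *
t=shot('top','t23.png');st=telemetry.get_state()
s=dict(shot('side'))
h=mask(s,'small',(205,250,60));print(h.min(0),h.max(0))
print(fit([s],[h],lambda q:cyl([q[0],q[1],.08],[0,0,1],.021,.16),[.415,.05],(.005,.005)))
b=t['image'][160:340,220:400,::-1]
cv2.imwrite('pics/z23t.png',cv2.resize(b,(560,560),interpolation=2))
print(proj(t,[.415,.05,.16]))
E
```

```text
[0.41414903 0.04948381 0.11416279] [-0.99920619 -1.10186487 -0.77628199] [ 0.04714125  0.0156353  -0.01096861] 0.059913708407702035
[168. 191.] [204. 284.]
(array([0.4160205 , 0.04766114]), np.float64(0.03649753045667348))
[295.13623898 359.04371346]
```

View pics/z23.png

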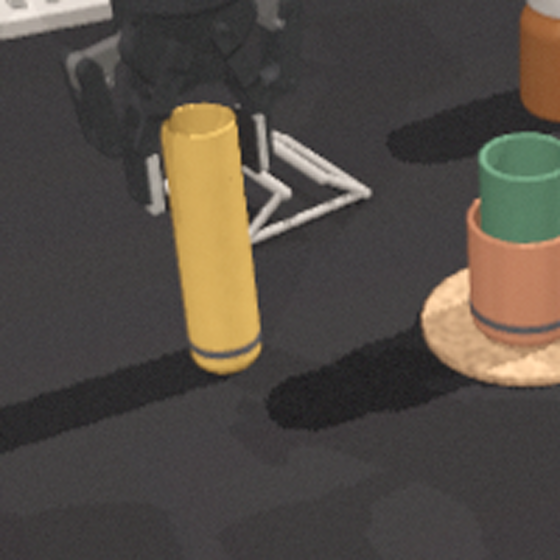

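View pics/z23t.png

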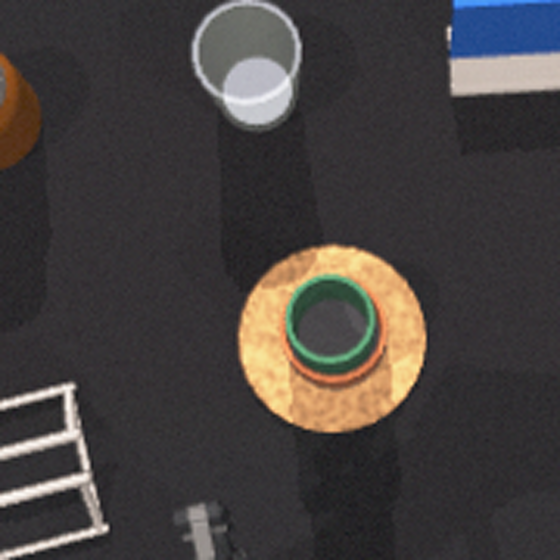

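Request:
carry_out(
  rows=[
    [[0.4,0.1,-0.3,0,0],[-1,0,0,0,0],[-1,0,0,0,0],[-1,0,0,0,0],[-1,0,0,0,0],[-1,0,0,0,0]],
  ],
  force=40,
)

```text
clock: 26.35
position: [0.4154, 0.0465, 0.1145]
ee_rot: [0.0, 0.992, 0.128, 0.0]
contact_force: [-0.3, 0.8, 3.3]
width: 0.0416
```

```bash
python3 - <<'E'
from fit import *
s=shot('side','s24.png');t=shot('top','t24.png')
st=telemetry.get_state();print(st['position'],st['contact_force'],st['width'])
print('rim pix',toz(t,(326.4,263.5),.121))
h=mask(s,'small',(205,250,60))
print('yel side',fit([s],[h],lambda q:cyl([q[0],q[1],.08],[0,0,1],.021,.16),[.415,.05],(.005,.005)))
h=mask(t,'medium',(326,264,22));print(h.min(0),h.max(0))
e=cv2.fitEllipse(h.astype(np.float32).reshape(-1,1,2));print(e,toz(t,e[0],.121))
# green in side: visible part z .081-.121
h=mask(s,'medium',(298,225,40));print(h.min(0),h.max(0))
print('green side',fit([s],[h],lambda q:cyl([q[0],q[1],.1005],[0,0,1],.028,.041),[.5925,-.0015],(.005,.005)))
E
```

```text
[0.41534459 0.04653009 0.11450411] [-1.06595602  0.30985193  3.77711302] 0.04131919585189368
rim pix [ 0.58930959 -0.00278324  0.121     ]
yel side (array([0.41701215, 0.04748341]), np.float64(0.07127781014300971))
[313. 250.] [341. 280.]
((326.98193359375, 264.600341796875), (28.284238815307617, 31.220949172973633), 167.51922607421875) [ 0.58720772 -0.00390722  0.121     ]
[282. 198.] [315. 237.]
green side (array([ 0.5918795 , -0.00474049]), np.float64(0.026021737924966093))
```

Request:
carry_out(
  rows=[
    [[-1,0,0,2,0],[-1,0,0,4,0],[-1,0,0,4,0],[-1,0,0,3,0],[-1,0,0,1,0],[-1,3.5,-1,0,0],[-1,3.5,-1,0,0],[-1,3.5,-1,0,0],[-1,3.5,-1,0,0],[-1,3.6,-0.8,0,0],[-1,0,0,0,0],[-1,0,0,0,0]],
  ],
)

```text
clock: 27.65
position: [0.5905, -0.0015, 0.2515]
ee_rot: [-0.001, 0.992, 0.127, -0.003]
contact_force: [-0.7, 0.5, -1.4]
width: 0.0419
```

```bash
python3 tilt.py 25 300 150 80; python3 look.py 26 300 190 90
```

```text
(np.float64(89.13228139800474), array([0.05419546]), np.float64(0.10829774635780842), array([283.,  99.]), array([311., 203.]))
(np.float64(89.13248497420074), array([0.05419811]), np.float64(0.10829763166402961), array([283.,  99.]), array([311., 203.]))
(np.float64(89.13240140299162), array([0.05420896]), np.float64(0.10829800400552614), array([283.,  99.]), array([311., 203.]))
[ 0.5896528  -0.00111302  0.25288897] [ 0.30319321  1.22251473 -1.5709913 ] [-0.04987131  0.06018187 -0.0123048 ] 0.04218717754126386
```

View pics/z26.png

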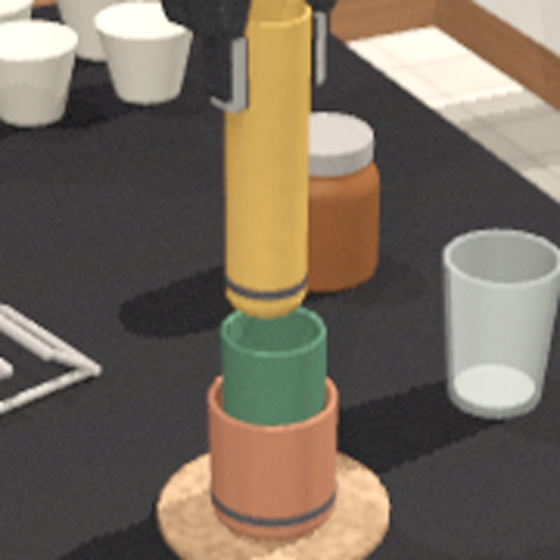

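```bash
python3 - <<'E'
from fit import *
s=shot('side')
st=telemetry.get_state();P=st['position'];print(P)
for z in(.05,.1,.15,.2,.25): print(z,proj(s,[.591,-.002,z]))
h=cv2.inRange(cv2.cvtColor(s['image'],cv2.COLOR_RGB2HSV),*HUE['small'])
g=cv2.inRange(cv2.cvtColor(s['image'],cv2.COLOR_RGB2HSV),*HUE['medium'])
for r in range(140,196,8):
    c=np.where(h[r,260:330])[0]+260; print(r,c.min(),c.max(),(c.min()+c.max())/2)
for r in range(205,226,4):
    c=np.where(g[r,260:330])[0]+260; print('g',r,c.min(),c.max(),(c.min()+c.max())/2)
print((proj(s,[.6,0,.12])-proj(s,[.59,0,.12]))/10,(proj(s,[.59,.01,.12])-proj(s,[.59,0,.12]))/10)
E
```

```text
[ 0.58970504 -0.00104887  0.25350854]
0.05 [297.06889425 241.8635111 ]
0.1 [296.97675294 216.76150982]
0.15 [296.8795384  190.27741541]
0.2 [296.7768198  162.29385138]
0.25 [296.66811607 132.67976282]
140 282 308 295.0
148 282 308 295.0
156 282 308 295.0
164 282 308 295.0
172 282 308 295.0
180 282 308 295.0
188 283 307 295.0
g 205 281 314 297.5
g 209 281 314 297.5
g 213 281 314 297.5
g 217 281 314 297.5
g 221 282 313 297.5
g 225 282 313 297.5
[ 0.54622549 -0.13365734] [-0.26241852 -0.27422241]
```

```bash
python3 - <<'E'
from fit import *
s=shot('side')
def rows(c,r,z):
    t=np.linspace(0,6.28,200);q=np.array([proj(s,[c[0]+r*np.cos(a),c[1]+r*np.sin(a),z]) for a in t]);return q.min(0),q.max(0)
c=(.591,-.002)
print('green rim pred',rows(c,.028,.121))
print('yellow bevel-top circle',rows(c,.021,.142),'base',rows(c,.018,.139))
a=s['image'][180:230,270:325,::-1];cv2.imwrite('pics/z27.png',cv2.resize(a,(770,700),interpolation=0)[:600])
h=cv2.cvtColor(s['image'],cv2.COLOR_RGB2HSV)
print([h[r,295].tolist() for r in range(194,212)])
o=cv2.cvtColor(cv2.imread('pics/s24.png'),cv2.COLOR_BGR2HSV)
print([o[r,297].tolist() for r in range(192,204)],[o[r,297].tolist() for r in range(206,218)])
E
```

```text
green rim pred (array([279.8481357 , 197.39691921]), array([313.99593835, 214.62259787]))
yellow bevel-top circle (array([283.9358454 , 188.38359468]), array([309.83807788, 201.0612188 ])) base (array([285.81305836, 190.8613697 ]), array([307.97715865, 201.7570272 ]))
[[170, 8, 94], [20, 63, 118], [20, 135, 189], [20, 146, 211], [20, 146, 210], [20, 149, 195], [19, 148, 189], [22, 108, 151], [70, 79, 116], [69, 76, 117], [69, 77, 119], [69, 75, 119], [68, 78, 117], [69, 78, 117], [69, 76, 117], [70, 75, 116], [69, 75, 115], [68, 75, 116]]
[[135, 11, 46], [140, 16, 48], [0, 11, 46], [150, 12, 43], [143, 27, 38], [70, 70, 131], [70, 75, 150], [69, 79, 136], [69, 75, 126], [67, 78, 128], [70, 80, 127], [69, 76, 127]] [[69, 76, 128], [68, 78, 127], [68, 74, 128], [69, 79, 126], [69, 80, 124], [70, 78, 128], [69, 78, 127], [69, 71, 165], [68, 75, 156], [68, 73, 129], [68, 78, 124], [69, 77, 126]]
```

View pics/z27.png

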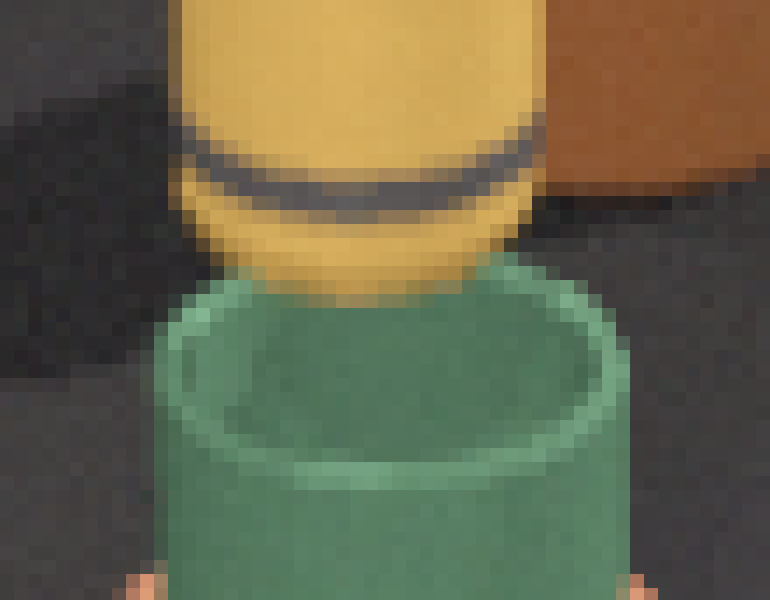

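Request:
carry_out(
  rows=[
    [[-1,0.3,-0.2,0,0],[-1,0,0,-0.5,0],[-1,0,0,-0.5,0],[-1,0,0,-0.4,0],[-1,0,0,0,0],[-1,0,0,0,0]],
  ],
)

```text
clock: 28.45
position: [0.5941, -0.0034, 0.2401]
ee_rot: [-0.0, 0.992, 0.128, -0.0]
contact_force: [0.1, 0.4, -1.5]
width: 0.042
```

```bash
python3 look.py 28 300 200 40;python3 look.py 28 300 200 40
```

```text
[ 0.5942581  -0.00347885  0.24031347] [-0.36974335 -0.24398802 -0.73075479] [ 0.01105929 -0.01168367 -0.01238871] 0.04136060988879245
[ 0.59435054 -0.00347637  0.24046227] [ 0.33227482 -1.36075954 -1.4147695 ] [-0.03860504  0.03608992  0.01692663] 0.041865101597274336
```

View pics/z28.png

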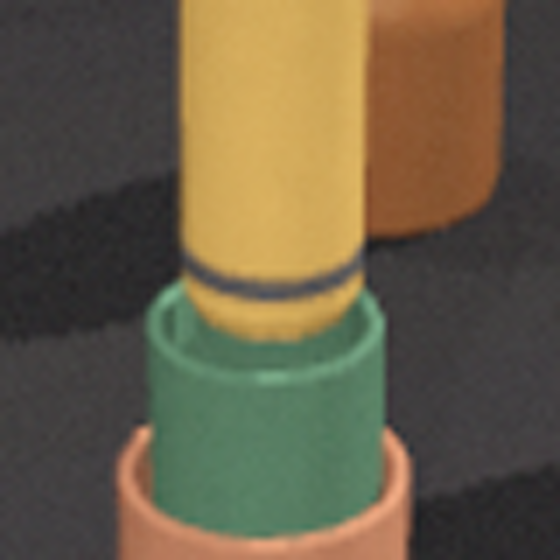

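Request:
carry_out(
  rows=[
    [[-1,-0.15,0.05,0,0],[-1,0,0,-0.4,0],[-1,0,0,-0.3,0],[-1,0,0,-0.3,0],[-1,0,0,0,0]],
  ],
)

```text
clock: 29.05
position: [0.5923, -0.0029, 0.2296]
ee_rot: [-0.0, 0.992, 0.128, -0.001]
contact_force: [-0.6, 0.2, -1.4]
width: 0.0418
```

```bash
python3 look.py 29 300 200 40
```

```text
[ 0.59251173 -0.00294797  0.22991041] [-0.05863156 -0.49272134 -1.42582485] [ 0.04133182 -0.03680148  0.0459046 ] 0.04129119909502694
```

View pics/z29.png

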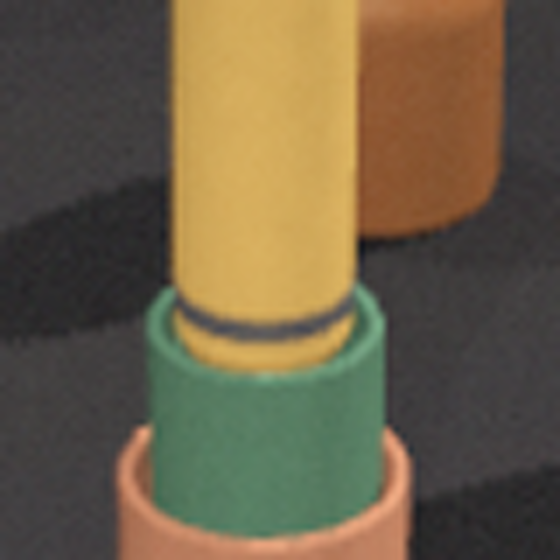

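Request:
carry_out(
  rows=[
    [[-1,0,0,-0.3,0],[-1,0,0,-0.3,0],[-1,0,0,-0.3,0],[-1,0,0,-0.3,0],[-1,0,0,0,0]],
  ],
)

```text
clock: 29.6
position: [0.5924, -0.0029, 0.2177]
ee_rot: [-0.0, 0.992, 0.128, -0.001]
contact_force: [-1.0, 0.7, -1.0]
width: 0.0419
```

Request:
carry_out(
  rows=[
    [[-1,0,0,-0.8,0],[-1,0,0,-0.8,0],[-1,0,0,-0.8,0],[-1,0,0,-0.8,0],[-1,0,0,0,0]],
  ],
)

```text
clock: 30.1
position: [0.5917, -0.0029, 0.1845]
ee_rot: [-0.0, 0.992, 0.128, -0.002]
contact_force: [0.0, -0.4, -1.3]
width: 0.0419
```

```bash
python3 look.py 30 300 200 60
```

```text
[ 0.59217295 -0.00289586  0.18533616] [-0.14698698 -0.33375412 -1.84949819] [ 0.02331401  0.03986223 -0.0028811 ] 0.041638773550544884
```

View pics/z30.png

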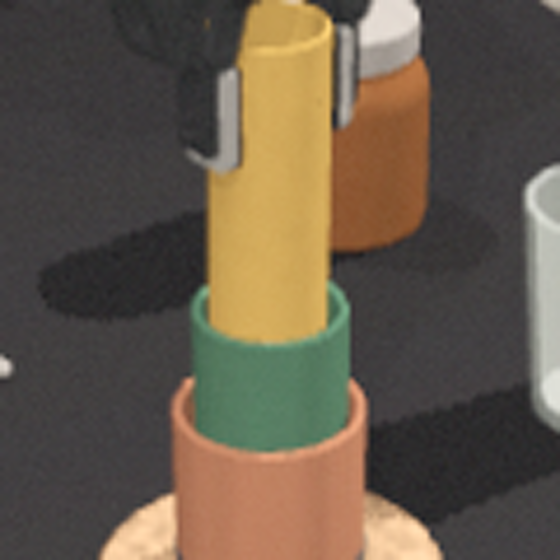

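Request:
carry_out(
  rows=[
    [[-1,0,0,-0.8,0],[-1,0,0,-0.8,0],[-1,0,0,-0.8,0],[-1,0,0,-0.8,0],[-1,0,0,-0.5,0],[-1,0,0,-0.3,0],[-1,0,0,0,0]],
  ],
)

```text
clock: 30.85
position: [0.5925, -0.0029, 0.1458]
ee_rot: [-0.0, 0.992, 0.128, -0.0]
contact_force: [0.4, 0.6, -1.1]
width: 0.0416
```

Request:
carry_out(
  rows=[
    [[-1,0,0,-0.2,0],[-1,0,0,-0.2,0],[-1,0,0,0,0]],
  ],
)

```text
clock: 31.15
position: [0.5926, -0.003, 0.1422]
ee_rot: [-0.0, 0.992, 0.128, -0.0]
contact_force: [-0.8, -0.4, -1.7]
width: 0.0418
```

Request:
carry_out(
  rows=[
    [[-1,0,0,-0.1,0],[-1,0,0,-0.1,0],[-1,0,0,0,0]],
  ],
)

```text
clock: 31.45
position: [0.5929, -0.0029, 0.1406]
ee_rot: [0.0, 0.992, 0.128, 0.0]
contact_force: [0.5, 0.2, 0.1]
width: 0.0413
```

Request:
carry_out(
  rows=[
    [[-1,0,0,-0.1,0],[-1,0,0,0,0]],
  ],
)

```text
clock: 31.65
position: [0.593, -0.003, 0.1405]
ee_rot: [0.0, 0.992, 0.128, 0.001]
contact_force: [-2.1, 0.2, 4.8]
width: 0.0418
```

Request:
carry_out(
  rows=[
    [[0.2,0,0,0,0],[0.7,0,0,0,0],[0.7,0,0,0,0],[0.7,0,0,0,0],[0.7,0,0,1,0],[0.7,0,0,2,0],[0.7,0,0,3,0],[0.7,0,0,4,0],[0.7,0,0,2,0],[0.7,-3,0,0,0],[0.7,-3,0,0,0],[0.7,0,0,0,0]],
  ],
)

```text
clock: 32.85
position: [0.5291, -0.0026, 0.2605]
ee_rot: [-0.0, 0.992, 0.128, -0.001]
contact_force: [0.2, -0.4, 0.0]
width: 0.0725
```

Request:
carry_out(
  rows=[
    [[0.7,-4,0,0,0],[0.7,-4,0,0,0],[0.7,-4,0,0,0],[0.7,0,0,0,0]],
  ],
)

```text
clock: 33.25
position: [0.4081, -0.0024, 0.2598]
ee_rot: [-0.0, 0.992, 0.128, -0.001]
contact_force: [-0.1, -0.0, -0.4]
width: 0.0729
```

```bash
python3 look.py 31 320 210 110; python3 - <<'E'
from fit import *
s=shot('side');t=shot('top','t31.png')
h=cv2.cvtColor(s['image'],cv2.COLOR_RGB2HSV)
y=cv2.inRange(h,*HUE['small'])[120:230,260:340]
r,c=np.where(y);print('yellow rows',r.min()+120,r.max()+120,'cols',c.min()+260,c.max()+260)
tt=np.linspace(0,6.28,100)
for z,rr in((.186,.021),(.121,.028)):
    q=np.array([proj(s,[.592+rr*np.cos(a),-.003+rr*np.sin(a),z]) for a in tt]);print(z,q.min(0),q.max(0))
for n in('glass_center','jar_center','sign_center'):
    for p in(s,t): print(n,[(np.round(b['xy'],1).tolist(),round(b['confidence'],2)) for b in finder.boxes_of(p,n)][:2])
E
```

```text
[ 0.41141928 -0.00283402  0.26021076] [0.09909458 0.86887586 0.57500841] [ 0.00097652 -0.01136156 -0.03080998] 0.0724981086281718
yellow rows 164 227 cols 281 311
0.186 [284.36869508 164.46187263] [310.91448574 176.59916846]
0.121 [280.65993019 197.53438793] [314.80973657 214.77084264]
glass_center [([371.0, 202.2], 0.69)]
glass_center [([301.4, 184.2], 0.78), ([326.2, 275.4], 0.22)]
jar_center [([317.2, 156.3], 0.95)]
jar_center [([209.1, 190.7], 0.55), ([325.0, 259.0], 0.35)]
sign_center [([444.3, 258.8], 0.63)]
sign_center [([385.6, 172.4], 0.78)]
```

View pics/z31.png

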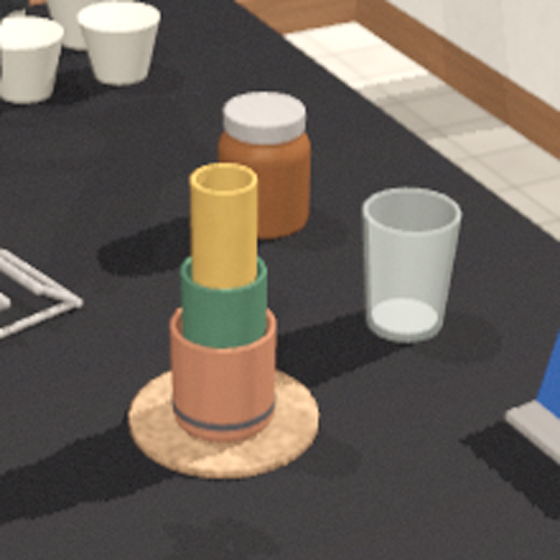

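View pics/t31.png

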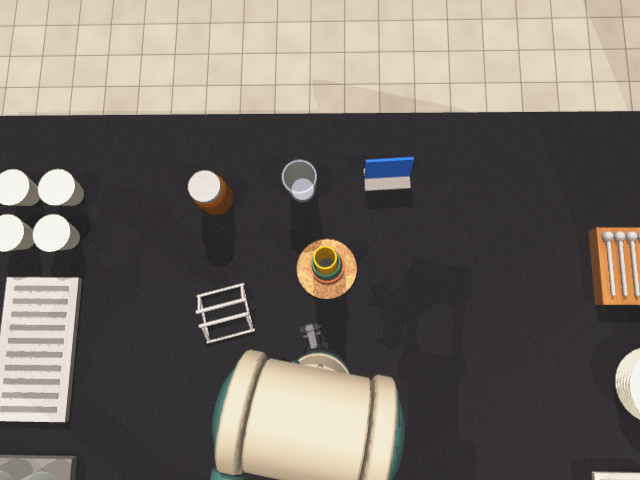

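The three pots stand nested and upright on the mat. The yellow rim spans rows 164 to about 177, which matches a mouth height of 186 mm (fully nested). The glass, jar and sign have not moved.

```bash
python3 -c "
from rig import manip
print(manip.sign_off())"
```

```text
the job is handed in; nothing more can be done
None
```

The three pots are nested mouths up on the cork mat, and I handed the job in at about 33 s of the 67 s allowed.

- **Copper and green:** I stood the copper pot on the mat and let go. I then lowered the green pot inside it until I felt contact at the expected depth, and let go.
- **Yellow:** The tool can only turn about the vertical, so I gripped the pot near its mouth with 20 N. I swung it down in the grip with short quick moves, to about 67°, then levered it upright on its base edge on the open counter. After letting it stand and re-gripping it, I lowered it into the green pot.

**Last checks:**
- The yellow pot touched bottom with its base 26 mm up, which is fully nested. In the last side picture the top of its rim is at row 164, as predicted for a mouth 186 mm up.
- The stack stands upright and wholly on the mat, and the gripper is clear of it.
- The glass, jar and sign look unmoved in both pictures. The finder's points for them agree with the start within about 4 pixels, except the jar's in the side view. That one is 4 columns and 8 rows off, which I take as finder scatter because the top view agrees.

**Disagreements:** The two cameras disagreed by 2–5 mm on some positions, so I aligned the pots relative to each other and by feel. The side-view position of the green pot was unreliable in y because the copper pot hid part of it.

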